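# Unload a stopped tube shaker and set the tube block in the magnet stand

## Robot

A 7-joint arm with a two-finger parallel gripper is mounted at the origin on a cart in front of the work surface, level with it; the furniture and walls round the work are solid. World frame = base frame: x ahead of the robot, y to its left, z up, the work surface at z = 0. Lengths are in m, angles in rad, forces in N, time in s.
With the tool pointing down it reaches from about 0.4 to 0.875 m from the base axis. Payload 4.4 kg.
Tool frame: the origin (TCP) lies midway between the tips of the shut fingers; the grasp point (between the pads) lies 19 mm behind it; z points along the fingers, y is the line along which they close (so a half turn about z gives the same grasp; the last joint's range is limited). The gripper opens to 85 mm and grips with 20 to 120 N. Pads are 22 mm wide; open, the fingers measure 114 mm over their backs; the gripper's body (76 mm by 85 mm) begins 54 mm behind the grasp point. The pads swing forward as they close: fully open they stand 13 mm farther back than shut.
Start: joints at [1.248, 0.628, 0.038, 1.517, -0.027, 0.996, -0.02], TCP at [0.165, -0.629, 0.231] pointing down, gripper open.
Joint ranges: [-3.06, 3.06], [-0.37, 2.12], [-1.25, 1.32], [0.18, 2.47], [-1.1, 4.24], [0.23, 1.98], [-2.94, 2.94]. Speed limits (rad/s): [2.57, 2.57, 3.14, 3.14, 3.14, 3.14, 3.14].

## Interface

Orientations are given as a 3x3 rotation matrix whose columns are the frame's x, y, z axes.
In Python, from bench import ctrl gives the robot as it stands.
- The arm moves only by the shell command python3 -m creep 'ROWS' [FORCE]. ROWS is JSON, a list that holds one entry, the list of rows, each a list of 5 numbers: the shift along the tool's x, y, z as a fraction of full scale, then the turn about the tool's z as a fraction of full scale, then the opening, from 0 (shut) to 1 (fully open). A call has exactly 8 rows; each row is the pose to reach, as a shift and turn from the pose commanded when the call began, along the tool's axes at that moment, turning the shorter way round; what a row does not reach only later rows make up. Full scale, the value 1, is 40 cm for a shift and pi rad for a turn. A row lasts 1/12 s, in which the tool goes at most 41.7 mm and 7.16 degrees, less where a joint would pass 70% of its speed; a pose out of reach is approached as far as the arm can. A call with a number of a shift or a turn outside -1 to 1 is refused whole. A call with a gripper value outside its range is refused whole. The fingers move at their own pace and stop on an object; FORCE is the grip in N (left out, the last holds). Time passes only in rows, so rows that repeat a pose let the fingers close, or fill a call up. It gives the time, the measured TCP pose, the force, the opening and the grip force at its end, in the units of the state.
- ctrl.sense(): the state, without advancing time (a new reading comes with each control period).
- ctrl.capture(name): name is "scene" or "side" or "wrist"; returns (picture, depth): 400x640x3 uint8, blue, green, red; 400x640 float32, m along the optical axis (not along the pixel's ray), 0 where there is no reading.
- ctrl.camera_params(name): a dict with "camera_matrix" (3x3 intrinsics, pixels), "R" (3x3) and "t" (3): a world point X has camera coordinates R X + t. Camera axes: x right, y down, z forward; pixel columns grow to the right and rows downward; lengths in m; the calibration is good to about 2 mm. A picture is of the moment at which its call begins: read the wrist's pose just before it. camera_params takes no time and is no camera call; for the wrist camera it gives the pose at the moment of the call.
- ctrl.job_done(): hands the job in; it is judged then, once.
The state is a dict: "time": time; "joints": joint angles; "dq": joint speeds; "effort": joint torques, N m; "position": TCP position; "tool_rot": TCP orientation; "wrist_force": force on the tool from outside, world axes, zero at the start; "moment": the same for the moment, N m; "width": opening from 0.0 (shut) to 1.0 (fully open); "grasp_force": force on a finger pad.
Only numpy, scipy, OpenCV 4.12 (cv2) and the standard library are available. Lean on these libraries where they do the work, as an engineer would, in place of code of your own. Each camera call takes 0.05 s, during which the arm holds its last target. There are 200 camera calls.

## Task

The mixing run is over, but one speed key of the tube shaker is still latched down: press only the wide stop key fully home, so that it stays down and the speed key pops up, and then swing the clamp handle outward, over centre, until the clamp stays wide open. Lift the tube block out by its long sides and stand it upright on the free bench; let go, take it again by its two ends, lower it gently (do not drop it) between the two upright plates of the magnet stand until it sits squarely on the stand's base, and let go. Do not tip the block, and leave the timer, the marker and the beaker alone.

Things in the scene. Friction and masses are not known exactly. Their poses are not given: they have to be found in the camera images.
- shaker: tube shaker, fixed: low white housing 160 (x) x 240 (y) mm, a black key bank along its front edge, behind it an aluminium platform (60 mm above the bench) with the clamped tube block and, left of it, the toggle clamp. Origin at the bench, under its middle; x points to its back (away from the robot), y to its left, z up
- key_stop_top (a point): middle of the top of the stop key: the widest key (44 mm along y, 34 along x), at the right end (-y) of the bank, the next key's edge 39 mm from its middle. Top 80 mm above the bench when up, bezel 24 mm lower. Goes straight down: pressed past 10.5 mm it latches and rests at 10 mm; its stop is at 12.5 mm. Takes up to about 5 N; over 8 N means it is at its stop
- speed_key_a_top (a point): middle of the top of the speed key that is latched down at the start (26 x 34 mm, top 70 mm above the bench when down, 80 mm when up); which of the three places it has varies
- speed_key_b_top (a point): middle of the top of a speed key that is up (26 x 34 mm)
- speed_key_c_top (a point): middle of the top of the other speed key that is up (26 x 34 mm)
- key_stop (a joint): how far the stop key is down (m): 0 up, 0.010 latched, 0.0125 at its stop. Pressing any key moves a latch rod shared by all keys and frees the one that was latched
- speed_key_a (a joint): the same for speed key a: 0.010 at the start
- speed_key_b (a joint): the same for speed key b: 0 at the start
- speed_key_c (a joint): the same for speed key c: 0 at the start
- handle_grip (a point): middle of the black grip of the clamp handle: round, 16 mm thick, 60 mm long, 62 mm from the handle's hinge; about 182 mm above the bench at the start, with 20 mm and more free all round. Its steel neck (22 mm wide along x) ends 28 mm below this point, towards the hinge
- handle_hinge (a point): the handle's hinge, on its axis (middle of the clamp, 121 mm above the bench); the axis is the shaker's x
- clamp_handle (a joint): clamp handle (rad): 0 closed, locked past centre, nearly upright, leaning 0.17 rad to the block (-y); grows as its top swings to the shaker's +y and down; 1.75 at its stop, level towards +y, where it stays. Up to 4 N at the grip to pass centre in the first 0.1 rad, then light. It lifts the clamp arm, which cannot be lifted by itself
- tube_block_mid (a point): centre of the tube block, half-way up: aluminium block 44 (x) x 64 (y) x 50 (z) mm, about 0.25 kg, with eight white tube caps standing 3.5 mm above its top; z up, y along its length. Starts clamped on the shaker's platform, its y along the shaker's y. Free bench to stand it on: between the shaker and the magnet stand, in front of the centrifuge (whose front is at x = 0.60 m)
- stand_seat (a point): magnet stand (base 92 x 96 mm), fixed: middle of its seat between two upright white plates, 10 mm above the bench, where the middle of the block's underside belongs; z up, y along the slot, x across. Plates 60 mm long along y, 48 mm apart (block: 2 mm clear each side), tops 47 mm above the seat, widened at the top; round lips 5 mm high at both ends, 2 mm clear of the block
- nest_mid (a point): middle of the nest on the platform (60 mm above the bench), under the block's middle at the start. Two end stops (46 mm wide along x, 10 mm thick, up to 2 mm below the block's top) stand 1.5 mm beyond the block's ends, two side rails only 7 mm high along its sides: here the block can be taken only across its long sides; in the magnet stand only by its ends
- clamp_tip (a point): free end of the clamp arm, 64 mm above the platform: over the block's middle when closed; when open the arm stands upright, this point about 210 mm above the bench, 85 to 90 mm to the left (+y) of the nest's middle, clear of the block; with the handle at 1.3 rad or less it still leans over the nest
- timer: bystander: white bench timer 58 x 70 x 20 mm, origin under its middle
- marker: bystander: lying marker pen, 135 mm long, 17 mm thick, along its y, origin under its middle
- beaker: bystander: small glass beaker, 50 mm wide, 63 mm high, origin under its middle

How it is judged:
By the outcome, as a careful person would: the job done as asked, in the order asked, and still so for the second after the job is handed in, with the robot touching nothing.
It also fails if it takes over 72 s, if anything falls off the work surface, if the arm or the gripper's body presses on something with over 40 N, if the wrist force passes 120 N, or if a joint passes its speed limit or range.

## Working session

There is one attempt and no reset: what is moved stays moved. The work goes in short steps, Python scripts to look and compute and a shell command to move; the robot and the scene stay as the last step left them, time stands still between calls to the robot, and variables do not carry over. Pictures are saved under pics/ and viewed, at most 10 in all, crops included, and the job is handed in when it is done.

```bash
ls; mkdir -p pics
cat > h.py <<'E'
import numpy as np, cv2
from bench import ctrl
def cap(n):
    p=ctrl.camera_params(n); im,d=ctrl.capture(n); return im,d,p
def cloud(d,p):
    K=np.array(p["camera_matrix"]);R=np.array(p["R"]);t=np.array(p["t"])
    v,u=np.indices(d.shape); X=np.stack([(u-K[0,2])/K[0,0]*d,(v-K[1,2])/K[1,1]*d,d],-1)
    return (X-t)@R
E
python3 - <<'E'
from h import *
for n in ("scene","side"):
    im,d,p=cap(n); cv2.imwrite(f"pics/{n}0.png",im); np.savez(f"{n}0.npz",im=im,d=d,P=cloud(d,p),K=p["camera_matrix"],R=p["R"],t=p["t"])
    print(n,-np.array(p["R"]).T@np.array(p["t"]),(d>0).mean())
s=ctrl.sense();print(s["position"],s["tool_rot"],s["time"],s["wrist_force"])
E
```

```text
pics
scene [0.1047491  0.58832956 0.83200705] 0.9959296875
side [0.46919786 1.0399216  0.7665666 ] 0.99597265625
[ 0.16502618 -0.62814189  0.23048018] [[ 9.67190030e-01  2.54053666e-01 -4.24481614e-04]
 [ 2.54054021e-01 -9.67188679e-01  1.61691912e-03]
 [ 2.30419331e-07 -1.67170931e-03 -9.99998603e-01]] 0.1 [ 0.36822075 -1.25609241 -0.58897924]
```

View pics/scene0.png

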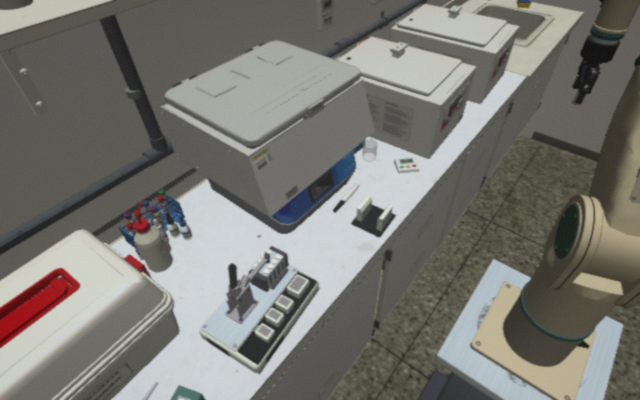

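View pics/side0.png

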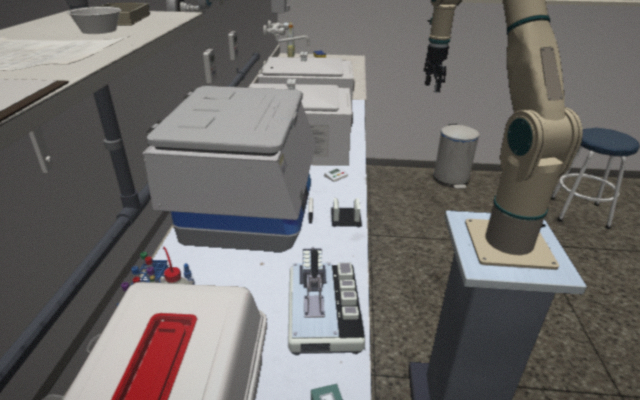

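The scene image shows the shaker around (260,310), keys from (300,285) to (263,328), the clamp grip at (233,272), the block at (270,268), the stand at (373,217), the marker at (346,198), the beaker at (369,148) and the timer at (405,165). The side view agrees. Next I'll measure from the depth clouds.

Run:
```python
from h import *
a=np.load("scene0.npz");b=np.load("side0.npz")
c1=cv2.resize(a["im"][235:375,190:335],None,fx=4.0,fy=4.0,interpolation=cv2.INTER_CUBIC)
c2=cv2.resize(a["im"][185:245,340:410],None,fx=3,fy=3,interpolation=cv2.INTER_CUBIC)
out=np.zeros((600,800,3),np.uint8);out[:560,:580]=c1;out[:180,585:795]=c2;
c3=cv2.resize(b["im"][240:355,280:370],None,fx=2.3,fy=2.3,interpolation=cv2.INTER_CUBIC);out[190:190+c3.shape[0],585:585+c3.shape[1]]=c3
cv2.imwrite("pics/crop.png",out)
for nm,z in(("scene",a),("side",b)):
    P=z["P"];im=z["im"]
    print(nm)
    for lo,hi,l in((.074,.086,"keys up"),(.066,.0735,"key dn"),(.108,.118,"blocktop"),(.057,.063,"plat"),(.15,.215,"grip"),(.05,.062,"standtops")):
        m=(P[...,2]>lo)&(P[...,2]<hi)&(P[...,0]>.35)&(P[...,0]<.62)&(P[...,1]>-.2)&(P[...,1]<.6)
        n,L,st,ce=cv2.connectedComponentsWithStats(m.astype(np.uint8))
        for i in range(1,n):
            if st[i,4]>=12:
                q=P[L==i];r=cv2.minAreaRect((q[:,:2]*1000).astype(np.float32));print(l,st[i].tolist(),"mean",q.mean(0).round(4),"rect",np.round(r[0],1),np.round(r[1],1),round(r[2],1),"col",im[L==i].mean(0).astype(int))
```

```text
scene
keys up [278, 170, 77, 57, 182] mean [0.5877 0.0282 0.0805] rect [ 5.857e+02 -3.000e-01] [285.4  31.1] 82.9 col [87 81 75]
keys up [251, 259, 37, 31, 123] mean [0.521  0.2695 0.0802] rect [518.8 263.1] [94.8 38.4] 71.9 col [66 66 64]
keys up [286, 274, 23, 22, 278] mean [0.4598 0.248  0.0803] rect [460.9 246.8] [34.3 45.9] 5.2 col [151 156 155]
keys up [275, 295, 18, 16, 181] mean [0.4537 0.2991 0.0803] rect [455.7 297.8] [34.8 27.1] 8.3 col [155 161 160]
keys up [238, 297, 16, 19, 57] mean [0.5121 0.3555 0.0798] rect [512.1 355.3] [ 2.7 46.9] 6.6 col [76 75 77]
keys up [229, 300, 8, 10, 29] mean [0.5363 0.3711 0.0794] rect [535.6 371.2] [ 3.1 20.9] 6.3 col [78 77 78]
keys up [265, 307, 19, 17, 195] mean [0.4497 0.3347 0.0803] rect [451.1 333.4] [34.  26.8] 6.5 col [155 162 160]
keys up [116, 314, 57, 57, 238] mean [0.6132 0.5362 0.08  ] rect [613.7 531.8] [  5.9 136. ] 3.8 col [83 88 89]
key dn [279, 223, 18, 5, 23] mean [0.6011 0.1273 0.0698] rect [599.8 124.5] [44.4  9.7] 50.9 col [66 67 65]
key dn [250, 264, 38, 28, 144] mean [0.5165 0.2653 0.0687] rect [518.9 266.8] [93.1 
[... 6898 characters left out ...]
l [70 67 64]
grip [239, 307, 21, 66, 513] mean [0.6163 0.5484 0.1692] rect [615.1 532.5] [134.7   9.8] 90.0 col [101 102 104]
standtops [333, 198, 5, 12, 55] mean [ 0.4973 -0.074   0.0544] rect [497.6 -73.7] [12.5 61.9] 2.7 col [190 194 190]
standtops [354, 198, 6, 13, 58] mean [ 0.4328 -0.0778  0.0541] rect [433.3 -80.4] [13.9 63.3] 4.0 col [187 192 188]
standtops [285, 238, 12, 7, 28] mean [0.6067 0.1286 0.0565] rect [604.3 126.9] [34.2  6.4] 37.2 col [77 75 74]
standtops [290, 263, 74, 78, 3055] mean [0.5025 0.3587 0.0576] rect [503.1 321.1] [152.5 231.7] 7.0 col [164 155 146]
standtops [309, 292, 10, 4, 40] mean [0.5276 0.3162 0.0589] rect [527.8 316. ] [21.1 12.3] 12.8 col [198 184 173]
```

View pics/crop.png

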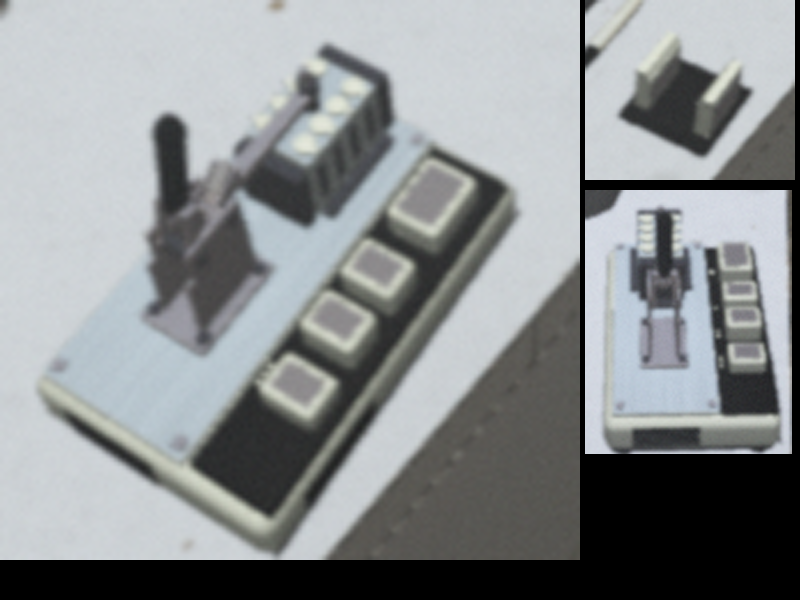

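Both views agree: the shaker yaw is about 6.87°, the stop key is at (0.461, 0.247), the latched key a is leftmost at (0.446, 0.369), the grip at (0.5255, 0.3575), the block at (0.538, 0.258), and the stand at about (0.466, -0.077) with 5° yaw. I'll drive over above the stop key.

```bash
cat > plan.py <<'E'
import sys,json,math
from h import *
# args: JSON list of waypoints [x,y,z,yawdeg]; prints shift/turn fractions per leg
def st():
    s=ctrl.sense();R=np.array(s["tool_rot"]);p=np.array(s["position"]);return s,p,math.degrees(math.atan2(R[1,0],R[0,0]))
def legs(p,yaw,W):
    for x,y,z,w in W:
        a=math.radians(yaw);d=np.array([x,y,z])-p
        t=[d@[math.cos(a),math.sin(a),0],d@[math.sin(a),-math.cos(a),0],-d[2]]
        dw=(w-yaw+180)%360-180
        print([round(float(v)/.4,4) for v in t],round(-dw/180,4),"dist",round(float(np.linalg.norm(d)),3)); p=np.array([x,y,z]);yaw=w
s,p,yaw=st();print("t",round(s["time"],2),p.round(4),round(yaw,2),"F",np.round(s["wrist_force"],1),"w",round(s["width"],3),"g",s["grasp_force"],"q",np.round(s["joints"],2))
if len(sys.argv)>1: legs(p,yaw,json.loads(sys.argv[1]))
E
python3 plan.py '[[0.40,-0.42,0.24,44],[0.48,-0.12,0.24,96.87],[0.47,0.10,0.22,96.87],[0.461,0.247,0.12,96.87]]'
```

```text
t 0.1 [ 0.165  -0.6281  0.2305] 14.72 F [ 0.4 -1.3 -0.6] w 1.003 g 0.0 q [ 1.25  0.63  0.04  1.52 -0.03  1.   -0.02]
[0.7004, -0.354, -0.0238] -0.1627 dist 0.314
[0.6649, -0.4006, -0.0] -0.2937 dist 0.31
[0.549, 0.041, 0.05] -0.0 dist 0.221
[0.3676, 0.0216, 0.25] -0.0 dist 0.178
```

```bash
A='x'; python3 -m creep '[[[0.70,-0.354,-0.024,-0.163,0],[0.70,-0.354,-0.024,-0.163,0],[0.70,-0.354,-0.024,-0.163,0],[0.70,-0.354,-0.024,-0.163,0],[0.70,-0.354,-0.024,-0.163,0],[0.70,-0.354,-0.024,-0.163,0],[0.70,-0.354,-0.024,-0.163,0],[0.70,-0.354,-0.024,-0.163,0]]]' 40
python3 plan.py '[[0.48,-0.12,0.24,96.87]]'
```

```text
time: 0.77
position: [0.4045, -0.4156, 0.2409]
tool_rot: [[0.714, 0.7, 0.002], [0.7, -0.714, 0.003], [0.004, -0.0, -1.0]]
wrist_force: [-0.4, -0.4, -1.1]
width: -0.002
grasp_force: 0.0
t 0.77 [ 0.4045 -0.4156  0.2409] 44.4 F [-0.4 -0.4 -1.1] w -0.002 g 0.0 q [ 0.83  0.52 -0.12  1.7   0.07  0.92 -0.11]
[0.6519, -0.3961, 0.0022] -0.2915 dist 0.305
```

```bash
python3 -m creep '[[[0.665,-0.4,0,-0.294,0],[0.665,-0.4,0,-0.294,0],[0.665,-0.4,0,-0.294,0],[0.665,-0.4,0,-0.294,0],[0.665,-0.4,0,-0.294,0],[0.665,-0.4,0,-0.294,0],[0.665,-0.4,0,-0.294,0],[0.665,-0.4,0,-0.294,0]]]' | head -2
python3 -m creep '[[[0.55,0.041,0.05,0,0],[0.55,0.041,0.05,0,0],[0.55,0.041,0.05,0,0],[0.55,0.041,0.05,0,0],[0.55,0.041,0.05,0,0],[0.55,0.041,0.05,0,0],[0.55,0.041,0.05,0,0],[0.55,0.041,0.05,0,0]]]' | head -2
python3 plan.py '[[0.461,0.247,0.12,96.87]]'
```

```text
time: 1.43
position: [0.4809, -0.1144, 0.2412]
time: 2.1
position: [0.4691, 0.1001, 0.2206]
t 2.1 [0.4691 0.1001 0.2206] 97.1 F [ 0.  -0.  -0.1] w -0.001 g 0.0 q [ 0.03  0.43 -0.42  1.98  0.24  0.78 -0.4 ]
[0.367, 0.0254, 0.2516] 0.0013 dist 0.178
```

```bash
python3 -m creep '[[[0.367,0.025,0.25,0,0],[0.367,0.025,0.25,0,0],[0.367,0.025,0.25,0,0],[0.367,0.025,0.25,0,0],[0.367,0.025,0.25,0,0],[0.367,0.025,0.25,0,0],[0.367,0.025,0.25,0,0],[0.367,0.025,0.25,0,0]]]' | head -2
python3 plan.py '[[0.461,0.247,0.084,96.87]]'
python3 - <<'E'
from h import *
im,d,p=cap("wrist");cv2.imwrite("pics/w1.png",im);P=cloud(d,p)
m=(P[...,2]>.074)&(P[...,2]<.084)&(P[...,0]<.49)&(P[...,0]>.43)
n,L,stt,c=cv2.connectedComponentsWithStats(m.astype(np.uint8))
for i in range(1,n):
    if stt[i,4]>300:
        q=P[L==i];print(cv2.minAreaRect((q[:,:2]*1000).astype(np.float32)),np.median(q[:,2]),im[L==i].mean(0))
E
```

```text
time: 2.77
position: [0.4627, 0.2437, 0.1215]
t 2.77 [0.4627 0.2437 0.1215] 96.76 F [-0.9 -0.1 -0. ] w 0.0 g 0.0 q [-0.32  0.63 -0.33  1.97  0.35  0.6  -0.76]
[0.0087, -0.0033, 0.0937] -0.0006 dist 0.038
((449.98333740234375, 330.6634521484375), (34.1179313659668, 25.940887451171875), 6.6955132484436035) 0.07999508449527536 [201.71661681 204.08865923 205.63421267]
((454.34649658203125, 294.9707946777344), (33.97244644165039, 25.38634490966797), 6.4193644523620605) 0.08001199597084353 [203.95160766 206.40272816 208.04936668]
((460.3746032714844, 244.98733520507812), (34.02569580078125, 41.18172836303711), 6.695198059082031) 0.08011068447620662 [192.38976487 194.55048409 196.61825726]
```

```bash
python3 -m creep '[[[0,0,0.05,0,0],[0,0,0.09,0,0],[0,0,0.1,0,0],[0,0,0.107,0,0],[0,0,0.114,0,0],[0,0,0.12,0,0],[0,0,0.127,0,0],[0,0,0.127,0,0]]]'; python3 plan.py
```

```text
time: 3.48
position: [0.4623, 0.2459, 0.0707]
tool_rot: [[-0.12, 0.993, 0.001], [0.993, 0.12, -0.0], [-0.0, 0.001, -1.0]]
wrist_force: [-0.1, -0.8, 1.8]
width: 0.001
grasp_force: 0.8
t 3.48 [0.4623 0.2459 0.0707] 96.91 F [-0.1 -0.8  1.8] w 0.001 g 0.7893380708992481 q [-0.36  0.71 -0.28  2.    0.39  0.49 -0.8 ]
```

Press a bit further, in small steps.

```bash
python3 -m creep '[[[0,0,0.002,0,0],[0,0,0.004,0,0],[0,0,0.005,0,0],[0,0,0.006,0,0],[0,0,0.007,0,0],[0,0,0.007,0,0],[0,0,0.007,0,0],[0,0,0.007,0,0]]]'
```

```text
time: 4.15
position: [0.462, 0.2468, 0.0676]
tool_rot: [[-0.121, 0.993, 0.001], [0.993, 0.121, 0.0], [0.0, 0.001, -1.0]]
wrist_force: [1.2, -1.7, 4.1]
width: 0.001
grasp_force: 2.3
```

```bash
python3 -m creep '[[[0,0,0.001,0,0],[0,0,0.002,0,0],[0,0,0.003,0,0],[0,0,0.003,0,0],[0,0,0.003,0,0],[0,0,0.003,0,0],[0,0,0.003,0,0],[0,0,0.003,0,0]]]' | egrep 'pos|wrist'
python3 -m creep '[[[0,0,-0.02,0,0],[0,0,-0.06,0,0],[0,0,-0.12,0,0],[0,0,-0.2,0,0],[0,0,-0.3,0,0],[0,0,-0.36,0,0],[0,0,-0.36,0,0],[0,0,-0.36,0,0]]]' | egrep 'pos|wrist'
cat > w.py <<'E'
from h import *
im,d,p=cap("wrist");P=cloud(d,p)
z=P[...,2]
for x,y in((.461,.247),(.4555,.2977),(.4505,.3333),(.4462,.3692)):
    m=(abs(P[...,0]-x)<.006)&(abs(P[...,1]-y)<.006); print(m.sum(),np.median(z[m]) if m.any() else None)
E
python3 w.py
python3 - <<'E'
from h import *
im,d,p=cap("scene");P=cloud(d,p);z=P[...,2]
for x,y in((.461,.247),(.4555,.2977),(.4505,.3333),(.4462,.3692)):
    m=(abs(P[...,0]-x)<.008)&(abs(P[...,1]-y)<.008); print(m.sum(),np.median(z[m]) if m.any() else None)
E
python3 plan.py '[[0.5255,0.3575,0.25,96.87],[0.5255,0.3575,0.169,96.87]]'
```

```text
position: [0.4622, 0.247, 0.0673]
wrist_force: [0.1, -2.8, 14.6]
position: [0.4618, 0.2473, 0.2113]
wrist_force: [-0.5, -0.2, -1.2]
937 0.24955049743731406
247 0.0804439260382905
277 0.08038726031699595
315 0.08040808788631436
116 0.612956082409545
548 0.5615685919197523
56 0.08116785582874542
53 0.08120612199236245
t 5.58 [0.4606 0.2462 0.2091] 96.99 F [-0.2 -0.5 -0.6] w -0.003 g 0.0 q [-0.27  0.5  -0.41  1.89  0.26  0.81 -0.69]
[0.2564, 0.1949, -0.1022] 0.0007 dist 0.135
[0.0, 0.0, 0.2025] -0.0 dist 0.081
```

```bash
python3 -m creep '[[[0,0,-0.1,0,0.6],[0.1,0.08,-0.11,0,0.6],[0.256,0.195,-0.11,0,0.6],[0.256,0.195,-0.11,0,0.6],[0.256,0.195,-0.11,0,0.6],[0.256,0.195,-0.11,0,0.6],[0.256,0.195,-0.11,0,0.6],[0.256,0.195,-0.11,0,0.6]]]' | egrep 'pos|wrist'
python3 - <<'E'
from h import *
im,d,p=cap("wrist");P=cloud(d,p);cv2.imwrite("pics/w2.png",im);z=P[...,2]
for lo,hi in((.155,.17),(.17,.185),(.185,.2),(.2,.216)):
    m=(z>lo)&(z<hi)&(abs(P[...,0]-.5255)<.03)&(abs(P[...,1]-.3575)<.03)
    q=P[m]
    if len(q)>20: print(lo,len(q),q.min(0).round(4),q.max(0).round(4))
E
python3 plan.py '[[0.5255,0.357,0.168,96.87]]'
```

```text
position: [0.5257, 0.3558, 0.2527]
wrist_force: [0.1, -0.3, 0.2]
0.155 200 [0.513  0.3547 0.155 ] [0.5343 0.3657 0.1699]
0.17 248 [0.5167 0.3531 0.17  ] [0.5324 0.3644 0.1849]
0.185 285 [0.517  0.3506 0.185 ] [0.5327 0.3614 0.1999]
0.2 672 [0.5168 0.3432 0.2   ] [0.5333 0.359  0.2126]
t 6.3 [0.526  0.3558 0.2533] 96.91 F [-0.5  0.4 -0.1] w 0.596 g 0.0 q [-0.4   0.61 -0.41  1.52  0.26  1.06 -0.75]
[0.0031, -0.0009, 0.2132] 0.0002 dist 0.085
```

View pics/w2.png

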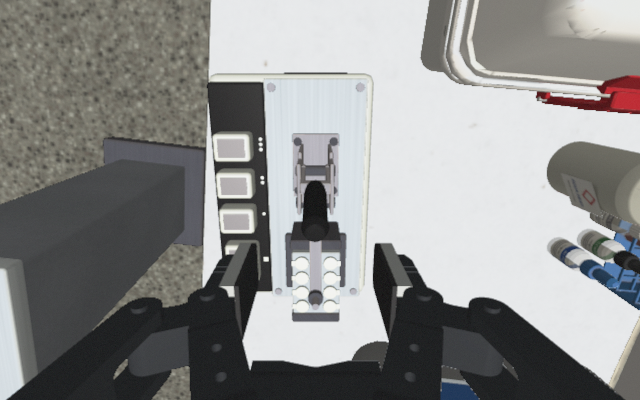

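The wrist picture shows the grip at (315,205) between the open fingers. The pads clear the keys and the block, and key a at (232,147) is up.

```bash
python3 -m creep '[[[0,-0.003,0.1,0,0.6],[0,-0.003,0.18,0,0.6],[0,-0.003,0.213,0,0.6],[0,-0.003,0.213,0,0.6],[0,-0.003,0.213,0,0.1],[0,-0.003,0.213,0,0.1],[0,-0.003,0.213,0,0],[0,-0.003,0.213,0,0]]]' 25
python3 -m creep '[[[0,0,0,0,0],[0,0,0,0,0],[0,0,0,0,0],[0,0,0,0,0],[0,0,0,0,0],[0,0,0,0,0],[0,0,0,0,0],[0,0,0,0,0]]]' 25;python3 - <<'E'
import numpy as np, math
# arc: grasp point r=67 along handle from hinge, per angle; shifts in tool units (x=shaker+y, z down)
r=.067
for th in np.arange(0,1.76,.0875): 
    a=th-.17; print(round(th,3),round((r*math.sin(a)+r*math.sin(.17))/.4,4),round(-(r*math.cos(a)-r*math.cos(.17))/.4,4))
E
```

```text
time: 6.97
position: [0.5251, 0.3579, 0.1709]
tool_rot: [[-0.121, 0.993, 0.001], [0.993, 0.121, 0.001], [0.001, 0.001, -1.0]]
wrist_force: [-2.3, -0.8, 5.3]
width: 0.188
grasp_force: 24.9
time: 7.63
position: [0.5251, 0.3579, 0.1709]
tool_rot: [[-0.121, 0.993, 0.001], [0.993, 0.121, 0.001], [0.001, 0.001, -1.0]]
wrist_force: [-3.2, -1.4, 7.2]
width: 0.186
grasp_force: 25.0
0.0 0.0 -0.0
0.088 0.0145 -0.0018
0.175 0.0292 -0.0024
0.262 0.0438 -0.0017
0.35 0.0583 0.0003
0.438 0.0726 0.0035
0.525 0.0866 0.008
0.612 0.1001 0.0137
0.7 0.113 0.0206
0.788 0.1253 0.0285
0.875 0.1369 0.0375
0.962 0.1476 0.0475
1.05 0.1574 0.0584
1.138 0.1663 0.0701
1.225 0.174 0.0825
1.312 0.1807 0.0955
1.4 0.1862 0.1091
1.487 0.1905 0.1231
1.575 0.1935 0.1374
1.662 0.1953 0.152
1.75 0.1958 0.1666
```

```bash
python3 -m creep '[[[0.015,0,-0.007,0,0],[0.03,0,-0.008,0,0],[0.046,0,-0.007,0,0],[0.061,0,-0.005,0,0],[0.076,0,-0.002,0,0],[0.09,0,0.003,0,0],[0.105,0,0.009,0,0],[0.118,0,0.016,0,0]]]' | egrep 'pos|wrist|width|grasp'
```

```text
position: [0.5192, 0.4064, 0.1628]
wrist_force: [-3.4, -2.9, 4.3]
width: 0.184
grasp_force: 24.7
```

```bash
python3 -m creep '[[[0.013,0,0.008,0,0],[0.025,0,0.018,0,0],[0.036,0,0.028,0,0],[0.046,0,0.04,0,0],[0.056,0,0.052,0,0],[0.064,0,0.065,0,0],[0.071,0,0.078,0,0],[0.0765,0,0.0925,0,0]]]' | egrep 'pos|wrist|width|grasp'
python3 -m creep '[[[0.0045,0,0.0146,0,0],[0.0076,0,0.03,0,0],[0.0095,0,0.045,0,0],[0.01,0,0.06,0,0],[0.01,0,0.064,0,0],[0.01,0,0.068,0,0],[0.01,0,0.068,0,0],[0.01,0,0.068,0,0]]]' | egrep 'pos|wrist|width|grasp'
```

```text
position: [0.5152, 0.4395, 0.1261]
wrist_force: [-4.4, 5.1, 3.8]
width: 0.188
grasp_force: 24.3
position: [0.5144, 0.4455, 0.0989]
wrist_force: [-3.9, 8.0, 1.8]
width: 0.184
grasp_force: 24.6
```

```bash
python3 -m creep '[[[-0.004,0,0.003,0,0],[-0.006,0,0.006,0,0],[-0.008,0,0.009,0,0],[-0.008,0,0.012,0,0],[-0.008,0,0.012,0,0],[-0.008,0,0.012,0,0.7],[-0.008,0,0.012,0,0.7],[-0.008,0,0.012,0,0.7]]]' 25| egrep 'pos|wrist|width|grasp'
python3 -m creep '[[[0,0,-0.05,0,0.7],[0,0,-0.15,0,0.7],[-0.05,0,-0.25,0,0.7],[-0.1,0,-0.35,0,0.7],[-0.1,0,-0.45,0,0.7],[-0.1,0,-0.45,0,0.7],[-0.1,0,-0.45,0,0.7],[-0.1,0,-0.45,0,0.7]]]' 25| egrep 'pos|wrist|width|grasp'
python3 - <<'E'
from h import *
im,d,p=cap("wrist");cv2.imwrite("pics/w3.png",im);P=cloud(d,p)
np.savez("w3.npz",P=P)
z=P[...,2];y=P[...,1];x=P[...,0]
m=(z>.10)&(z<.2)&(abs(x-.515)<.02)&(y>.39);q=P[m];print("handle",len(q),q.min(0),q.max(0))
m=(z>.13)&(z<.24)&(abs(x-.515)<.03)&(y>.25)&(y<.39);q=P[m];print("arm",len(q),q.min(0) if len(q) else 0,q.max(0) if len(q) else 0)
for lo,hi in((.106,.1125),(.112,.117)):
    m=((z>lo)&(z<hi)&(y>.19)&(y<.33)&(abs(x-.535)<.05)).astype(np.uint8)
    n,L,s,c=cv2.connectedComponentsWithStats(m)
    for i in range(1,n):
        if s[i,4]>60:q=P[L==i];print(lo,s[i,4],cv2.minAreaRect((q[:,:2]*1000).astype(np.float32)))
for a,b in((.461,.247),(.4555,.2977),(.4505,.3333),(.4462,.3692)):
    m=(abs(x-a)<.006)&(abs(y-b)<.006); print(m.sum(),np.median(z[m]) if m.any() else None)
E
python3 plan.py
```

```text
position: [0.5169, 0.4349, 0.0929]
wrist_force: [0.4, -1.0, -0.7]
width: 0.603
grasp_force: 0.0
position: [0.5211, 0.3952, 0.2732]
wrist_force: [0.0, -0.5, -0.4]
width: 0.699
grasp_force: 0.0
handle 1457 [0.50535456 0.39008422 0.11942915] [0.53103944 0.45524931 0.13017924]
arm 1805 [0.5083877  0.32799918 0.13019572] [0.54107409 0.38147383 0.2160666 ]
0.106 239 ((547.402099609375, 289.880615234375), (15.11772346496582, 21.507728576660156), 7.345692157745361)
0.106 213 ((517.1627807617188, 286.4273376464844), (13.59057903289795, 19.73897933959961), 11.723130226135254)
0.106 69 ((522.2120361328125, 267.3716125488281), (15.981231689453125, 11.576937675476074), 4.281069278717041)
0.106 88 ((548.4104614257812, 270.82135009765625), (18.07996940612793, 11.920536994934082), 8.907722473144531)
0.106 1021 ((539.6626586914062, 236.66770935058594), (44.64304733276367, 48.79301834106445), 5.657338619232178)
0.112 124 ((520.4786987304688, 275.2676696777344), (13.981945991516113, 12.334761619567871), 43.843528747558594)
0.112 128 ((548.005615234375, 280.066650390625), (13.79896354675293, 12.26885223
[... 203 characters left out ...]
59217834473, 11.562849998474121), 2.5717978477478027)
0.112 122 ((523.8890380859375, 246.8108673095703), (11.464198112487793, 14.723313331604004), 82.1429672241211)
0.112 120 ((552.5121459960938, 249.48312377929688), (15.249088287353516, 11.92488956451416), 7.620049476623535)
0.112 122 ((525.3141479492188, 231.5360107421875), (14.465673446655273, 11.880719184875488), 6.891007423400879)
0.112 117 ((553.579345703125, 234.453125), (12.341590881347656, 14.083720207214355), 65.05139923095703)
43 0.07057055550385738
36 0.08027097223638407
128 0.08033539236070883
142 0.08025822533775873
t 11.02 [0.5205 0.395  0.272 ] 96.95 F [ 0.1  0.7 -0.4] w 0.7 g 0.0 q [-0.46  0.62 -0.4   1.45  0.26  1.13 -0.79]
```

View pics/w3.png

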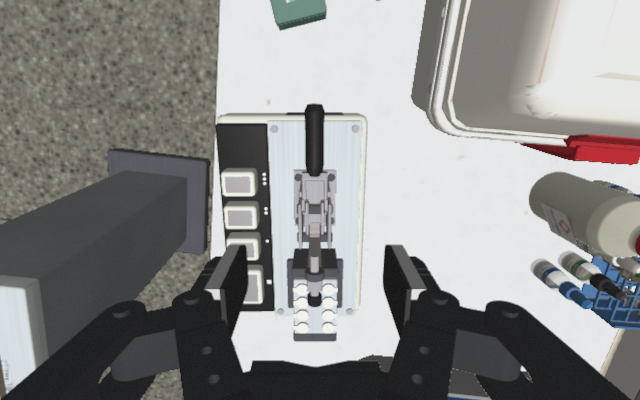

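The picture shows the handle level at (315,140), the arm upright over (315,270), and the block clear at (315,305). The stop key is latched (z 0.0706) and the speed keys are up. Next is the block.

```bash
python3 plan.py '[[0.537,0.257,0.25,96.87],[0.537,0.257,0.074,96.87]]'
```

```text
t 11.02 [0.5205 0.395  0.272 ] 96.95 F [ 0.1  0.7 -0.4] w 0.7 g 0.0 q [-0.46  0.62 -0.4   1.45  0.26  1.13 -0.79]
[-0.3475, -0.0007, 0.055] 0.0004 dist 0.141
[0.0, 0.0, 0.44] -0.0 dist 0.176
```

```bash
python3 -m creep '[[[-0.1,0,0,0,0.75],[-0.2,0,0,0,0.75],[-0.3,0,0,0,0.75],[-0.348,0,0.055,0,0.75],[-0.348,0,0.055,0,0.75],[-0.348,0,0.055,0,0.75],[-0.348,0,0.055,0,0.75],[-0.348,0,0.055,0,0.75]]]' 50| egrep 'pos|wrist|width|grasp'
python3 - <<'E'
from h import *
im,d,p=cap("wrist");P=cloud(d,p)
z=P[...,2];y=P[...,1];x=P[...,0]
m=((z>.112)&(z<.117)&(y>.19)&(y<.33)&(abs(x-.535)<.05)).astype(np.uint8)
n,L,s,c=cv2.connectedComponentsWithStats(m);C=[]
for i in range(1,n):
    if s[i,4]>60:q=P[L==i];C.append(cv2.minAreaRect((q[:,:2]*1000).astype(np.float32))[0])
print(np.round(C,1),np.mean(C,0))
E
python3 plan.py '[[0.537,0.257,0.074,96.87]]'
```

```text
position: [0.537, 0.2599, 0.2512]
wrist_force: [-0.5, 0.8, 0.1]
width: 0.748
grasp_force: 0.0
[[519.9 275.5]
 [548.7 279.7]
 [522.6 261.4]
 [550.4 263.7]
 [524.3 245.4]
 [552.5 249.4]
 [526.3 230.7]
 [553.9 235.2]] [537.32201385 255.13013077]
t 11.73 [0.5371 0.2599 0.2515] 97.13 F [-1.3 -0.6 -0.2] w 0.746 g 0.0 q [-0.24  0.55 -0.41  1.64  0.25  1.   -0.61]
[-0.0071, -0.0012, 0.4437] 0.0014 dist 0.178
```

```bash
python3 -m creep '[[[-0.008,0,0.1,0,0.75],[-0.008,0,0.2,0,0.75],[-0.008,0,0.28,0,0.75],[-0.008,0,0.34,0,0.75],[-0.008,0,0.38,0,0.75],[-0.008,0,0.41,0,0.75],[-0.008,0,0.432,0,0.75],[-0.008,0,0.444,0,0.75]]]' 50| egrep 'pos|wrist|width|grasp'
python3 -m creep '[[[0,0,0,0,0.75],[0,0,0,0,0.75],[0,0,0,0,0.4],[0,0,0,0,0.4],[0,0,0,0,0.4],[0,0,0,0,0.4],[0,0,0,0,0.4],[0,0,0,0,0.4]]]' 50| egrep 'pos|wrist|width|grasp'
```

```text
position: [0.5378, 0.2554, 0.0733]
wrist_force: [0.0, -0.5, 0.5]
width: 0.75
grasp_force: 0.0
position: [0.5387, 0.255, 0.0752]
wrist_force: [-0.8, -0.5, 6.3]
width: 0.512
grasp_force: 53.1
```

```bash
python3 -m creep '[[[0,0,-0.01,0,0.4],[0,0,-0.03,0,0.4],[0,0,-0.06,0,0.4],[0,0,-0.1,0,0.4],[0,0,-0.14,0,0.4],[0,0,-0.18,0,0.4],[0,0,-0.2,0,0.4],[0,0,-0.2,0,0.4]]]' 50| egrep 'pos|wrist|width|grasp'
python3 plan.py '[[0.48,0.085,0.15,95],[0.48,0.085,0.018,95]]'
```

```text
position: [0.5393, 0.2552, 0.1564]
wrist_force: [0.0, 0.6, -3.3]
width: 0.506
grasp_force: 52.2
t 13.73 [0.5393 0.2552 0.1564] 96.96 F [ 0.   0.6 -3.3] w 0.506 g 52.221670746803284 q [-0.26  0.66 -0.37  1.74  0.32  0.79 -0.66]
[-0.4045, -0.1986, 0.0161] 0.0109 dist 0.18
[0.0, 0.0, 0.33] 0.0 dist 0.132
```

```bash
python3 -m creep '[[[-0.03,-0.015,0,0,0.4],[-0.1,-0.05,0,0,0.4],[-0.18,-0.09,0,0.01,0.4],[-0.26,-0.13,0,0.011,0.4],[-0.33,-0.165,0,0.011,0.4],[-0.38,-0.187,0,0.011,0.4],[-0.404,-0.199,0.005,0.011,0.4],[-0.404,-0.199,0.012,0.011,0.4]]]' 50| egrep 'pos|wrist|width|grasp'
python3 -m creep '[[[0,0,0.03,0,0.4],[0,0,0.09,0,0.4],[0,0,0.16,0,0.4],[0,0,0.22,0,0.4],[0,0,0.26,0,0.4],[0,0,0.285,0,0.4],[0,0,0.3,0,0.4],[0,0,0.305,0,0.4]]]' 50| egrep 'pos|wrist|width|grasp'
python3 plan.py '[[0.48,0.085,0.0155,95]]'
```

```text
position: [0.4775, 0.0814, 0.1486]
wrist_force: [1.1, 0.2, -3.5]
width: 0.509
grasp_force: 52.2
position: [0.4787, 0.0858, 0.0263]
wrist_force: [-0.7, 0.1, -3.7]
width: 0.505
grasp_force: 52.1
t 15.07 [0.4787 0.0858 0.0263] 95.08 F [-0.7  0.1 -3.7] w 0.505 g 52.065922021865845 q [-0.1   0.76 -0.21  2.11  0.47  0.31 -0.61]
[-0.0022, 0.003, 0.027] 0.0004 dist 0.011
```

```bash
python3 -m creep '[[[0,0,0.005,0,0.4],[0,0,0.01,0,0.4],[0,0,0.014,0,0.4],[0,0,0.018,0,0.4],[0,0,0.021,0,0.4],[0,0,0.024,0,0.4],[0,0,0.026,0,0.4],[0,0,0.026,0,0.4]]]' 50| egrep 'pos|wrist|width|grasp'
```

```text
position: [0.4786, 0.0844, 0.0167]
wrist_force: [-0.1, -0.3, -4.0]
width: 0.505
grasp_force: 52.1
```

```bash
python3 -m creep '[[[0,0,0.001,0,0.4],[0,0,0.002,0,0.4],[0,0,0.003,0,0.4],[0,0,0.004,0,0.4],[0,0,0.005,0,0.4],[0,0,0.005,0,0.4],[0,0,0.005,0,0.4],[0,0,0.005,0,0.4]]]' 50| egrep 'pos|wrist|width|grasp'
```

```text
position: [0.4786, 0.0845, 0.0151]
wrist_force: [-1.1, -1.0, 6.2]
width: 0.51
grasp_force: 53.1
```

Contact with the bench; release, rise and look.

```bash
python3 -m creep '[[[0,0,0,0,0.6],[0,0,0,0,0.75],[0,0,0,0,0.8],[0,0,0,0,0.8],[0,0,-0.03,0,0.8],[0,0,-0.1,0,0.8],[0,0,-0.2,0,0.8],[0,0,-0.3,0,0.8]]]' 50| egrep 'pos|wrist|width|grasp'
python3 -m creep '[[[-0.05,0,-0.1,0,1],[-0.2,0,-0.3,0,1],[-0.3,0,-0.35,0,1],[-0.3,0,-0.35,0,1],[-0.3,0,-0.35,0,1],[-0.3,0,-0.35,0,1],[-0.3,0,-0.35,0,1],[-0.3,0,-0.35,0,1]]]' 50| egrep 'pos|wrist|width|grasp'
cat > blk.py <<'E'
from h import *
import sys
im,d,p=cap("wrist");cv2.imwrite("pics/%s.png"%sys.argv[1],im);P=cloud(d,p);np.savez(sys.argv[1]+".npz",P=P,im=im)
z=P[...,2];y=P[...,1];x=P[...,0]
def comp(m,mn,l):
    n,L,s,c=cv2.connectedComponentsWithStats(m.astype(np.uint8))
    for i in range(1,n):
        if s[i,4]>mn:q=P[L==i];r=cv2.minAreaRect((q[:,:2]*1000).astype(np.float32));print(l,s[i].tolist(),np.round(r[0],1),np.round(r[1],1),round(r[2],1),"z",q[:,2].mean().round(4))
w=(x>.38)&(x<.6)
comp((z>.047)&(z<.0515)&w&(y>0)&(y<.17),60,"btop")
comp((z>.044)&(z<.056)&w&(y>0)&(y<.17),60,"block")
comp((z>.0515)&(z<.056)&w&(y>0)&(y<.17),30,"caps")
comp((z>.052)&(z<.061)&w&(y>-.15)&(y<0),60,"plates")
comp((z>.007)&(z<.017)&w&(y>-.15)&(y<0),60,"base")
E
python3 blk.py w4; python3 plan.py
```

```text
position: [0.4775, 0.0844, 0.1353]
wrist_force: [1.4, -0.6, 0.4]
width: 0.802
grasp_force: 0.0
position: [0.4882, -0.034, 0.2739]
wrist_force: [-0.4, 0.6, -0.6]
width: 0.998
grasp_force: 0.0
btop [294, 2, 46, 71, 1849] [478.1  84.5] [44.  62.7] 5.1 z 0.0499
block [294, 2, 47, 71, 3220] [478.1  84.5] [44.2 62.7] 5.0 z 0.0513
caps [294, 4, 16, 16, 173] [462.  105.7] [14.2 12.5] 4.6 z 0.0533
caps [324, 4, 17, 16, 179] [490.4 107.4] [12.4 14.8] 64.0 z 0.0533
caps [294, 22, 17, 15, 166] [463.6  90.2] [14.4 12.2] 38.1 z 0.0533
caps [323, 22, 17, 15, 170] [491.4  92.7] [12.5 14.1] 64.1 z 0.0533
caps [294, 39, 16, 14, 164] [464.2  76.1] [14.6 11.8] 4.8 z 0.0534
caps [324, 39, 16, 15, 166] [493.   77.8] [12.5 14.4] 65.8 z 0.0534
caps [294, 55, 16, 15, 161] [465.6  60.6] [15.3 12.3] 13.8 z 0.0533
caps [324, 56, 16, 14, 156] [494.   62.9] [12.  14.5] 61.2 z 0.0534
plates [254, 172, 15, 54, 648] [432.5 -82.4] [14.  60.2] 4.4 z 0.0562
plates [314, 173, 14, 53, 614] [496.7 -77.6] [13.5 60.5] 4.0 z 0.0564
base [255, 148, 78, 77, 3901] [465.  -79.6] [92.  96.4] 4.9 z 0.0104
base [374, 161, 17, 89, 1070] [574.7 -93.2] [ 15.7 113.2] 4.7 z 0.0137
t 17.78 [ 0.4881 -0.0336  0.2736] 95.12 F [0.3 0.1 0. ] w 1.002 g 0.0 q [ 0.37  0.38 -0.49  1.89  0.22  0.93 -0.13]
```

View pics/w4.png

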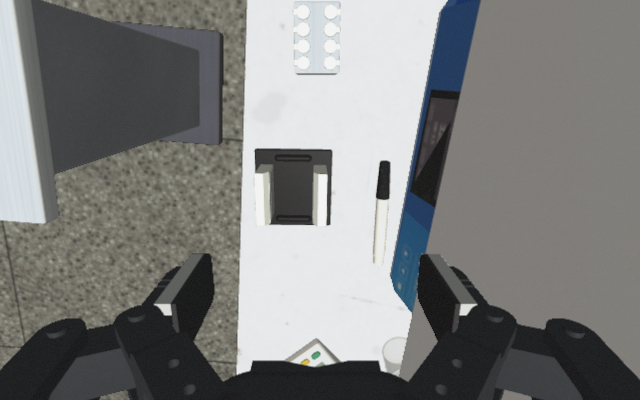

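The block stands upright on the bench at (317,37). The stand at (293,187) has its slot clear. The marker at (382,212) and the timer and beaker near (320,355) and (398,352) look untouched.

```bash
python3 plan.py '[[0.4784,0.0845,0.20,185.1]]'; python3 -m creep '[[[0.296,0.002,0.15,-0.25,1],[0.296,0.002,0.15,-0.25,1],[0.296,0.002,0.15,-0.25,1],[0.296,0.002,0.15,-0.25,1],[0.296,0.002,0.15,-0.25,1],[0.296,0.002,0.15,-0.25,1],[0.296,0.002,0.15,-0.25,1],[0.296,0.002,0.15,-0.25,1]]]' 50| egrep 'pos|wrist|width|grasp'
python3 -m creep '[[[0,0,0,-0.25,1],[0,0,0,-0.25,1],[0,0,0,-0.25,1],[0,0,0,-0.25,1],[0,0,0,-0.25,1],[0,0,0,-0.25,1],[0,0,0,-0.25,1],[0,0,0,-0.25,1]]]' 50| egrep 'pos|wrist|width|grasp'
python3 plan.py '[[0.4784,0.0845,0.010,185.1]]'
```

```text
t 17.78 [ 0.4881 -0.0336  0.2736] 95.12 F [0.3 0.1 0. ] w 1.002 g 0.0 q [ 0.37  0.38 -0.49  1.89  0.22  0.93 -0.13]
[0.2962, 0.0022, 0.1841] -0.4999 dist 0.14
position: [0.4782, 0.0846, 0.2135]
wrist_force: [-0.2, 0.0, -1.1]
width: 1.003
grasp_force: 0.0
position: [0.4788, 0.0838, 0.214]
wrist_force: [-0.2, 0.5, 0.2]
width: 0.996
grasp_force: 0.0
t 19.12 [0.4788 0.0838 0.214 ] -174.94 F [-0.2  0.5  0.2] w 0.996 g 0.0 q [ 0.38  0.55 -0.9   1.97  0.56  0.89  0.84]
[0.0007, 0.0019, 0.5099] -0.0002 dist 0.204
```

```bash
python3 -m creep '[[[0,0.001,0.1,0,1],[0,0.001,0.2,0,1],[0,0.001,0.3,0,1],[0,0.001,0.38,0,1],[0,0.001,0.44,0,1],[0,0.001,0.48,0,1],[0,0.001,0.505,0,1],[0,0.001,0.51,0,1]]]' 50| egrep 'pos|wrist|width|grasp'
python3 -m creep '[[[0,0,0,0,1],[0,0,0,0,0.9],[0,0,0,0,0.85],[0,0,0,0,0.8],[0,0,0,0,0.75],[0,0,0,0,0.7],[0,0,0,0,0.65],[0,0,0,0,0.65]]]' 50| egrep 'pos|wrist|width|grasp'
python3 plan.py
```

```text
position: [0.4778, 0.0838, 0.0087]
wrist_force: [-0.3, 0.4, -0.1]
width: 0.997
grasp_force: 0.0
position: [0.4802, 0.0845, 0.0118]
wrist_force: [-1.2, 1.7, 6.3]
width: 0.744
grasp_force: 54.6
t 20.45 [0.4802 0.0845 0.0118] -175.01 F [-1.2  1.7  6.3] w 0.744 g 54.606372714042664 q [ 0.12  0.84 -0.53  2.11  1.    0.46  0.46]
```

```bash
python3 -m creep '[[[0,0,-0.01,0,0.65],[0,0,-0.04,0,0.65],[0,0,-0.08,0,0.65],[0,0,-0.13,0,0.65],[0,0,-0.18,0,0.65],[0,0,-0.22,0,0.65],[0,0,-0.23,0,0.65],[0,0,-0.23,0,0.65]]]' 60| egrep 'pos|wrist|width|grasp'
python3 blk.py w5; python3 plan.py '[[0.4665,-0.0797,0.105,184.9]]'
```

```text
position: [0.48, 0.0828, 0.1035]
wrist_force: [-0.6, 0.2, -3.3]
width: 0.736
grasp_force: 67.2
block [236, 360, 16, 9, 96] [592.6  41.6] [ 4.5 12.1] 3.8 z 0.0503
caps [238, 365, 13, 4, 39] [591.   43.1] [1.8 8.9] 4.5 z 0.0537
plates [0, 99, 79, 25, 1812] [430.6 -73.2] [12.9 42.8] 4.8 z 0.0563
plates [0, 211, 99, 25, 2192] [495.5 -75.1] [13.9 56. ] 4.2 z 0.0562
plates [0, 345, 53, 11, 328] [ 587.4 -102.2] [37.9  4.5] 88.3 z 0.0565
base [0, 85, 161, 133, 12729] [463.5 -79.9] [91.5 97.2] 4.3 z 0.0107
base [0, 282, 155, 22, 2844] [573.3 -93.1] [ 16.5 113.7] 4.2 z 0.0134
t 21.17 [0.4794 0.0826 0.1026] -175.06 F [ 0.8  0.  -3.9] w 0.743 g 67.15508937835693 q [ 0.25  0.71 -0.72  2.07  0.78  0.66  0.65]
[0.0671, -0.4015, -0.0059] 0.0002 dist 0.163
```

View pics/w5.png

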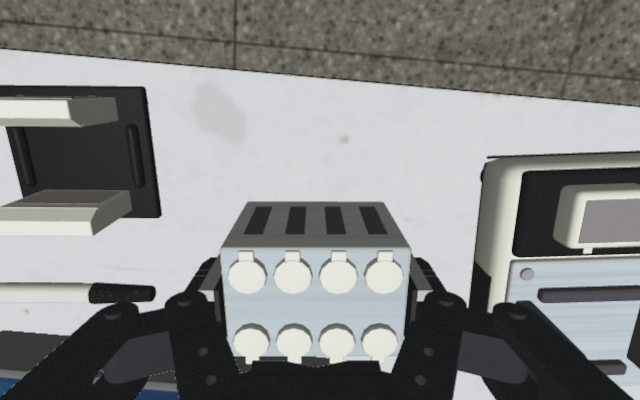

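The block is held level by its ends; its caps are at rows 275 and 340. I'll measure its offset from the tool in this same cloud.

```bash
cat > rel.py <<'E'
from h import *
import sys
D=np.load(sys.argv[1]+".npz");P=D["P"];z=P[...,2]
top=float(sys.argv[2])
m=((z>top-.003)&(z<top+.0095));m[:230]=0;m[365:]=0;m[:,:200]=0;m[:,430:]=0
q=P[m];print("z hist",np.histogram(q[:,2],12))
c=np.median(q[:,2][q[:,2]>np.median(q[:,2])]);mc=(m&(z>top+.0022)).astype(np.uint8)
n,L,s,_=cv2.connectedComponentsWithStats(mc);C=[]
for i in range(1,n):
    if s[i,4]>150:
        q=P[L==i];r=cv2.minEnclosingCircle((q[:,:2]*1000).astype(np.float32));C.append([*r[0],r[1],q[:,2].mean()*1000,s[i,4]])
print(np.round(C,1))
for lab,mm in(("top",m&(z<top+.002)),):
    q=P[mm];r=cv2.minAreaRect((q[:,:2]*1000).astype(np.float32));print(lab,r,q[:,0].min(),q[:,0].max(),q[:,1].min(),q[:,1].max())
E
python3 rel.py w5 0.1415
```

```text
z hist (array([ 306,  566, 4459, 6125, 1024, 2228, 5498, 1554,  383,   80,   35,
         37]), array([0.13850123, 0.13952987, 0.14055851, 0.14158715, 0.14261579,
       0.14364443, 0.14467307, 0.14570171, 0.14673035, 0.14775899,
       0.14878763, 0.14981627, 0.15084491]))
[[ 464.6   58.3    8.1  145.1 1195. ]
 [ 463.1   74.1    8.   145.1 1204. ]
 [ 462.    88.6    8.   145.  1186. ]
 [ 460.6  103.6    8.2  145.  1178. ]
 [ 479.    48.5    9.9  146.5  572. ]
 [ 473.   115.5    9.8  146.5  544. ]
 [ 493.5   61.1    8.5  145.1  970. ]
 [ 491.6   76.9    8.5  145.1  974. ]
 [ 490.8   90.3    8.3  145.1  972. ]
 [ 489.7  105.2    8.4  145.1  954. ]]
top ((477.03289794921875, 80.9774169921875), (46.09600067138672, 78.90617370605469), 3.241697311401367) 0.4522787938014218 0.5013608532800828 0.04132828899088626 0.11982524975283605
```

```bash
python3 -m creep '[[[0.005,-0.03,0,0,0.65],[0.02,-0.12,0,0,0.65],[0.035,-0.2,0,0,0.65],[0.05,-0.28,0,0,0.65],[0.06,-0.35,0,0,0.65],[0.067,-0.39,0,0,0.65],[0.069,-0.401,0,0,0.65],[0.069,-0.401,0,0,0.65]]]' 60| egrep 'pos|wrist|width|grasp'
python3 -m creep '[[[0,0,0,0,0.65],[0,0,0,0,0.65],[0,0,0,0,0.65],[0,0,0,0,0.65],[0,0,0,0,0.65],[0,0,0,0,0.65],[0,0,0,0,0.65],[0,0,0,0,0.65]]]' 60| egrep 'pos|wrist|width|grasp'
python3 blk.py w6; python3 rel.py w6 0.1415; python3 plan.py
python3 - <<'E'
from h import *
for n in("scene","side"):
    im,d,p=cap(n);P=cloud(d,p);z=P[...,2];np.savez(n+"6.npz",P=P,im=im);cv2.imwrite(f"pics/{n}6.png",im)
    for lo,hi in((.05,.061),(.1425,.149),(.1385,.1425)):
        m=((z>lo)&(z<hi)&(P[...,0]>.42)&(P[...,0]<.52)&(P[...,1]>-.14)&(P[...,1]<-.02)).astype(np.uint8)
        N,L,s,c=cv2.connectedComponentsWithStats(m)
        for i in range(1,N):
            if s[i,4]>12:q=P[L==i];r=cv2.minAreaRect((q[:,:2]*1000).astype(np.float32));print(n,lo,s[i].tolist(),np.round(r[0],1),np.round(r[1],1),round(r[2],1))
E
```

```text
position: [0.4648, -0.0804, 0.1016]
wrist_force: [-0.5, 0.2, -3.2]
width: 0.741
grasp_force: 67.4
position: [0.466, -0.0787, 0.1028]
wrist_force: [-0.3, -0.1, -3.1]
width: 0.741
grasp_force: 67.4
btop [454, 394, 42, 6, 128] [593.   46.1] [31.4  2.6] 89.3 z 0.0492
block [453, 392, 43, 8, 250] [593.4  45. ] [34.8  4.6] 86.7 z 0.0486
caps [453, 397, 21, 3, 40] [591.4  35.4] [15.3  1.7] 88.1 z 0.0527
plates [260, 150, 110, 24, 2393] [431.4 -82.8] [13.5 60.1] 4.4 z 0.0565
base [244, 128, 142, 74, 6353] [443.4 -81.8] [51.4 96.2] 4.8 z 0.0105
z hist (array([ 424, 2887, 7155, 1673, 1534, 5396, 2364,  463,  119,   43,   31,
         20]), array([0.13850141, 0.13953811, 0.14057481, 0.1416115 , 0.1426482 ,
       0.1436849 , 0.14472159, 0.14575829, 0.14679498, 0.14783168,
       0.14886838, 0.14990507, 0.15094177]))
[[ 450.2 -103.1    8.1  144.6 1044. ]
 [ 449.1  -88.2    7.9  144.5 1023. ]
 [ 447.9  -72.6    8.1  144.5  982. ]
 [ 446.6  -58.1    7.9  144.4 1001. ]
 [ 464.6 -113.6    9.3  146.1  517. ]
 [ 459.1  -46.     9.4  146.1  492. ]
 [ 479.3  -99.9    8.1  144.5  842. ]
 [ 477.7  -85.2  
[... 236 characters left out ...]
3646673 -0.11853351940200553 -0.042168810147396395
t 22.55 [ 0.466  -0.0788  0.1028] -175.01 F [ 1.1  0.2 -3.8] w 0.743 g 67.37538814544678 q [ 0.6   0.7  -0.74  2.11  0.8   0.65  0.96]
scene 0.05 [357, 201, 10, 11, 57] [495.8 -60.2] [15.3 33.6] 6.0
scene 0.05 [377, 205, 15, 17, 91] [434.  -78.2] [14.7 61.3] 3.8
scene 0.1425 [372, 175, 18, 20, 89] [451.8 -75.9] [25.3 76.2] 13.7
scene 0.1385 [376, 177, 11, 12, 28] [464.6 -88. ] [12.1 50.8] 4.1
scene 0.1385 [374, 185, 12, 10, 29] [446.2 -64.7] [39.3 10.3] 82.1
side 0.05 [333, 198, 5, 12, 50] [497.6 -73.5] [12.4 58. ] 2.6
side 0.05 [354, 198, 6, 13, 57] [432.7 -79. ] [13.  64.7] 5.0
side 0.1385 [340, 174, 4, 7, 14] [482.  -82.2] [ 8.7 38.3] 2.3
```

The block is within about 1 mm of the slot centre. Trim it and lower in stages.

```bash
python3 -m creep '[[[-0.001,-0.002,0.02,0,0.65],[-0.001,-0.002,0.045,0,0.65],[-0.001,-0.002,0.065,0,0.65],[-0.001,-0.002,0.08,0,0.65],[-0.001,-0.002,0.09,0,0.65],[-0.001,-0.002,0.1,0,0.65],[-0.001,-0.002,0.11,0,0.65],[-0.001,-0.002,0.115,0,0.65]]]' 60| egrep 'pos|wrist|width|grasp'
python3 -m creep '[[[0,0,0.008,0,0.65],[0,0,0.016,0,0.65],[0,0,0.024,0,0.65],[0,0,0.032,0,0.65],[0,0,0.04,0,0.65],[0,0,0.046,0,0.65],[0,0,0.052,0,0.65],[0,0,0.052,0,0.65]]]' 60| egrep 'pos|wrist|width|grasp'
```

```text
position: [0.4664, -0.0795, 0.0562]
wrist_force: [-0.5, 0.4, -2.4]
width: 0.744
grasp_force: 67.4
position: [0.4662, -0.0796, 0.0355]
wrist_force: [-0.3, 0.3, -3.4]
width: 0.737
grasp_force: 67.4
```

```bash
python3 -m creep '[[[0,0,0.006,0,0.65],[0,0,0.012,0,0.65],[0,0,0.017,0,0.65],[0,0,0.021,0,0.65],[0,0,0.024,0,0.65],[0,0,0.027,0,0.65],[0,0,0.029,0,0.65],[0,0,0.029,0,0.65]]]' 60| egrep 'pos|wrist|width|grasp'
python3 -m creep '[[[0,0,0.001,0,0.65],[0,0,0.002,0,0.65],[0,0,0.003,0,0.65],[0,0,0.004,0,0.65],[0,0,0.004,0,0.65],[0,0,0.004,0,0.65],[0,0,0.004,0,0.65],[0,0,0.004,0,0.65]]]' 60| egrep 'pos|wrist|width|grasp'
```

```text
position: [0.4664, -0.0796, 0.0242]
wrist_force: [0.3, -0.2, -3.2]
width: 0.74
grasp_force: 67.4
position: [0.4665, -0.0796, 0.0228]
wrist_force: [0.4, -0.2, -3.7]
width: 0.741
grasp_force: 67.4
```

```bash
python3 -m creep '[[[0,0,0.001,0,0.65],[0,0,0.002,0,0.65],[0,0,0.003,0,0.65],[0,0,0.004,0,0.65],[0,0,0.004,0,0.65],[0,0,0.004,0,0.65],[0,0,0.004,0,0.65],[0,0,0.004,0,0.65]]]' 60| egrep 'pos|wrist|width|grasp'
```

```text
position: [0.4664, -0.0796, 0.0219]
wrist_force: [-2.5, 0.5, 7.8]
width: 0.742
grasp_force: 68.8
```

Seated: the TCP-to-bench offset puts the block's underside at 10 mm. Release, retreat and check.

```bash
python3 -m creep '[[[0,0,-0.001,0,0.8],[0,0,-0.001,0,0.9],[0,0,-0.001,0,1],[0,0,-0.001,0,1],[0,0,-0.001,0,1],[0,0,-0.03,0,1],[0,0,-0.1,0,1],[0,0,-0.18,0,1]]]' 50| egrep 'pos|wrist|width|grasp'
python3 -m creep '[[[0,0,-0.1,0,1],[0,0,-0.2,0,1],[0.1,0,-0.3,0,1],[0.2,0,-0.4,0,1],[0.2,0,-0.4,0,1],[0.2,0,-0.4,0,1],[0.2,0,-0.4,0,1],[0.2,0,-0.4,0,1]]]' 50| egrep 'pos|wrist|width|grasp'
python3 - <<'E'
from h import *
im,d,p=cap("wrist");cv2.imwrite("pics/w7.png",im);P=cloud(d,p);z=P[...,2]
for lo,hi in((.0585,.0615),(.0615,.067)):
    m=((z>lo)&(z<hi)&(P[...,0]>.42)&(P[...,0]<.52)&(P[...,1]>-.14)&(P[...,1]<-.02)).astype(np.uint8)
    N,L,s,c=cv2.connectedComponentsWithStats(m)
    for i in range(1,N):
        if s[i,4]>60:q=P[L==i];r=cv2.minAreaRect((q[:,:2]*1000).astype(np.float32));print(lo,s[i,4],np.round(r[0],1),np.round(r[1],1),round(r[2],1),q[:,2].mean().round(4))
im,d,p=cap("side");P=cloud(d,p);z=P[...,2]
for x,y in((.461,.247),(.4555,.2977),(.4505,.3333),(.4462,.3692)):
    m=(abs(P[...,0]-x)<.008)&(abs(P[...,1]-y)<.008); print(m.sum(),np.median(z[m]) if m.any() else None)
E
```

```text
position: [0.465, -0.0792, 0.0927]
wrist_force: [1.6, -0.7, -0.7]
width: 1.002
grasp_force: 0.0
position: [0.3872, -0.087, 0.253]
wrist_force: [0.4, 1.0, -0.1]
width: 1.001
grasp_force: 0.0
0.0585 1313 [463.4 -80.2] [44.  63.9] 4.7 0.0601
0.0615 133 [ 451.8 -104.2] [14.5 11.9] 35.3 0.0634
0.0615 125 [450.4 -88.4] [11.9 14.3] 65.3 0.0634
0.0615 128 [448.6 -74.7] [14.  12.1] 23.7 0.0634
0.0615 133 [447.7 -59.6] [14.2 12.4] 35.7 0.0634
0.0615 123 [ 480.1 -101.6] [15.6 11.6] 3.0 0.0635
0.0615 120 [478.7 -86.9] [15.6 11.5] 4.8 0.0635
0.0615 124 [476.8 -72.3] [12.  15.4] 66.5 0.0635
0.0615 122 [475.4 -56.4] [14.4 12.4] 32.1 0.0635
33 0.0692041066592093
37 0.07935199209293284
38 0.07962169147405161
49 0.0790232871832338
```

View pics/w7.png

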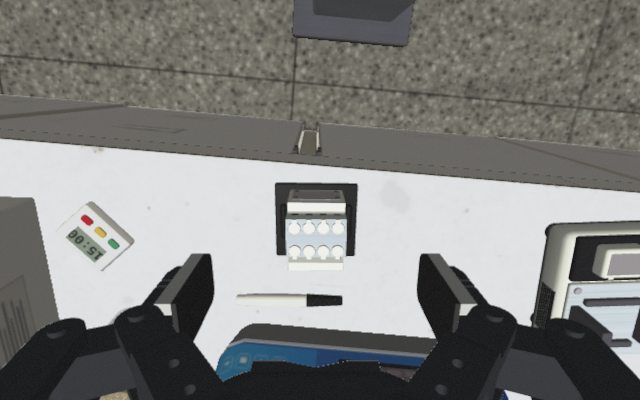

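The block sits squarely between the plates at (316,235): top at 0.060 m, level, yaw 4.7°. The stop key is down, the others are up, and the marker and timer are undisturbed.

```bash
python3 -c "
from bench import ctrl
print(ctrl.job_done())"
```

```text
the job is handed in; nothing more can be done
None
```

The job is done and handed in: the stop key is latched down with the speed keys up, the clamp is wide open, and the tube block was stood on the bench, retaken by its ends and set squarely on the magnet stand's base, with the timer, marker and beaker left alone.

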